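# Tare the packing scale under a gift basket

### The arm

A 6-joint arm with a two-finger parallel gripper is mounted at the origin on the work surface. World frame = base frame: x ahead of the robot, y to its left, z up, the work surface at z = 0. Lengths are in m, angles in degrees, forces in N, time in s.
With the tool pointing down it reaches from about 0.275 to 0.725 m from the base axis. Payload 15.9 kg.
Tool frame: the origin (TCP) lies on the centre line of the jaws, within the pads' length; the fingertips stand 8 mm ahead of it and the grasp point (between the pads) lies 11 mm behind it; z points along the fingers, y is the line along which they close (so a half turn about z gives the same grasp; the last joint's range is limited). The gripper opens to 85 mm and grips with 20 to 120 N. Pads are 22 mm wide; open, the fingers measure 114 mm over their backs; the gripper's body (76 mm by 85 mm) begins 54 mm behind the grasp point. The pads swing forward as they close: fully open they stand 13 mm farther back than shut.
Start: joints at [76.031, 12.198, -1.971, 75.831, 0, 90], TCP at [0.121, 0.485, 0.239] pointing down, gripper open.
Joint ranges: [-170.91, 170.91], [-42.67, 98.43], [-65.05, 77.54], [-120.47, 116.71], [-90, 82.35], [-180, 180]. Speed limits (degrees/s): [108.29, 108.29, 136.94, 147.25, 180, 180].

### API

Orientations are given as a 3x3 rotation matrix whose columns are the frame's x, y, z axes.
In Python, from plant import robot gives the robot as it stands. The module is installed in compiled form; this text tells all that it offers.
- The arm moves only by the tool play_rows, never from a script. Its argument "deltas" is a list of rows, each a list of 3 entries, a list of its own where there are three numbers: the opening, from 0 (shut) to 1 (fully open), then the shift along the tool's x, y, z in m, then the turn, a rotation vector about the tool's x, y, z in degrees. In form: [[claw, [dx, dy, dz], [rx, ry, rz]], ...]. A call has 1 to 20 rows; each row shifts and turns the commanded pose from where the row before left it, along the tool's axes as they then stand; what a row does not reach is not made up. A row lasts 1/12 s, in which the tool goes at most 41.7 mm and 7.16 degrees, less where a joint would pass 70% of its speed; a pose out of reach is approached as far as the arm can. A call is refused whole if a number of a shift passes 0.0417 or a number of a turn 7.16, either way. A call with a gripper value outside its range is refused whole. The fingers move at their own pace and stop on an object; "force" is the grip in N (left out, the last holds). Time passes only in rows, so rows that do not move let the fingers close. It gives the time, the measured TCP pose, the force, the opening and the grip force at its end, in the units of the state.
- robot.observe(): the state, without advancing time (a new reading comes with each control period).
- robot.capture(name): name is "side" or "top" or "wrist"; returns a dict with "frame" (480x640x3 uint8, red, green, blue), "depth" (480x640 float32, m along the optical axis (not along the pixel's ray), 0 where there is no reading), "fov_y" (degrees; the focal length in pixels is half the picture's height over the tangent of half this angle, whatever the lens; pixels are square), "cx", "cy" (the principal point, pixels), "world_to_cam" (4x4, takes a point from world to camera coordinates). Camera axes: x right, y up, looking along -z (the intrinsics and any distortion apply to the point x, -y, -z); pixel columns grow to the right and rows downward; lengths in m; the calibration is good to about 2 mm. A picture is of the moment at which its call begins.
- robot.sign_off(): hands the job in; it is judged then, once.
The state is a dict: "t": time; "joint_pos": joint angles; "qd": joint speeds; "joint_efforts": joint torques, N m; "ee_pos": TCP position; "tool_rot": TCP orientation; "ft_force": force on the tool from outside, world axes, zero at the start; "ft_torque": the same for the moment, N m; "width": opening from 0.0 (shut) to 1.0 (fully open); "grasp_force": force on a finger pad.
Only numpy, scipy, OpenCV 4.12 (cv2) and the standard library are available. Lean on these libraries where they do the work, as an engineer would, in place of code of your own. Each camera call takes 0.05 s, during which the arm holds its last target. There are 200 camera calls.

### The job

Tare the packing scale under the gift basket: with the fingertips, gently press the blue tare key right down and let it come back up, then press the green accept key the same way, and draw the hand well clear of the keys. Leave the red and yellow keys alone, do not touch the basket on the plate, and do not shift or lift anything else on the bench.

Things in the scene. Friction and masses are not known exactly. Their poses are not given: they have to be found in the camera images.
- key_blue_top (a point): Centre of the flat top face of the round blue cap. This is the tare key. All four keys are alike but for colour: cap 30 mm across, standing 10 mm proud of a grey collar 46 mm across, in one row on the front strip of the scale, 60 mm from centre to centre, in any order of colours. The top face is level, 68 mm above the bench when up, and the key travels 6 mm straight down. The point moves with the cap; its z axis is up.
- key_blue (a joint): How far the blue key is pressed: 0 = up, 0.006 m = fully down. A spring brings it back; it starts to give at about 1.2 N and is fully down at 4 N. The other keys have the same spring.
- key_green_top (a point): Centre of the flat top face of the round green cap. This is the accept key. Same build as the blue one.
- key_green (a joint): How far the green key is pressed, 0 to 0.006 m.
- key_red_top (a point): Centre of the flat top face of the round red cap. A key to leave alone.
- key_red (a joint): How far the red key is pressed, 0 to 0.006 m; must stay up.
- key_yellow_top (a point): Centre of the flat top face of the round yellow cap. A key to leave alone.
- key_yellow (a joint): How far the yellow key is pressed, 0 to 0.006 m; must stay up.
- key_blue_base: The blue key whole, with its collar (origin on its axis, 22 mm below the top face). Fixed to the scale.
- key_green_base: The green key whole, with its collar (origin on its axis, 22 mm below the top face). Fixed to the scale.
- scale: Grey bench scale, 340 (x) x 300 (y) mm, 50 mm high, too heavy to shift; origin under its centre on the bench. Its -x side, nearest the robot, carries the row of keys, which runs along its y axis 128 mm from the origin; a small display lies behind the keys; a steel weighing plate 225 x 270 mm, its top 60 mm above the bench, covers the rest.
- basket: Filled round gift basket on the weighing plate, 150 mm across the rim, 70 mm high, with an arched handle to 170 mm; about 0.6 kg, loose. Origin under its centre. Its near side is at least 95 mm behind the row of keys.
- spool: Ribbon spool standing on its end, 68 mm across, 34 mm high, red and cardboard, loose, beside the scale. Origin under its centre.
- tin: Blue round tin with a bright lid, 75 mm across, 66 mm high, loose, beside the scale. Origin under its centre.
- tape: Black desktop tape dispenser with an amber roll, 140 x 55 x 88 mm, loose, beside the scale. Origin under the centre of its base, x along its length.
- jar: Amber glass jar with a pale paper label and a brass-coloured cap, 64 mm across, 85 mm high, loose, beside the scale. Origin under its centre.
- calculator: Grey pocket calculator, 130 x 80 x 15 mm, lying loose between the scale and the robot. Origin under its centre.
Things that resemble listed ones, but are neither listed nor needed, are in the scene too. Leave any black look-alike of the spool alone.

How it is judged:
By the outcome, as a careful person would: the job done as asked, in the order asked, and still so for the second after the job is handed in, with the robot touching nothing.
It also fails if it takes over 38 s, if anything falls off the work surface, if the arm or the gripper's body presses on something with over 40 N, if the wrist force passes 120 N, or if a joint passes its speed limit or range.

## Working session

There is one attempt and no reset: what is moved stays moved. The work goes in short steps, Python scripts to look and compute and a tool call to move; the robot and the scene stay as the last step left them, time stands still between calls to the robot, and variables do not carry over. Pictures are saved under pics/ and viewed, at most 10 in all, crops included, and the job is handed in when it is done.

Besides the shell and the picture viewer there is one more tool, called after "Emit:" as a command line: name --argument value ..., lists and objects as JSON in quotes. play_rows: Moves the arm, as the interface text tells. Its arguments: {"type":"object","properties":{"deltas":{"type":"array"},"force":{"type":"number"}},"required":["deltas"]}

```bash
mkdir -p pics; cat > h.py <<'E'
import numpy as np, cv2, pickle
from plant import robot
def snap(n,tag):
    c=robot.capture(n); pickle.dump(c,open(f'{tag}.pkl','wb')); cv2.imwrite(f'pics/{tag}.png',c['frame'][:,:,::-1]); return c
def load(tag): return pickle.load(open(f'{tag}.pkl','rb'))
def foc(c): return 240/np.tan(np.radians(c['fov_y']/2))
def ray(c,u,v):
    f=foc(c); d=np.array([(u-c['cx'])/f,-(v-c['cy'])/f,-1.]); M=np.linalg.inv(c['world_to_cam']); return M[:3,3],M[:3,:3]@d
def pz(c,u,v,z):
    o,d=ray(c,u,v); return o+d*(z-o[2])/d[2]
def pd(c,u,v):
    o,d=ray(c,u,v); k=np.median(c['depth'][int(v)-2:int(v)+3,int(u)-2:int(u)+3]); return o+d*k
E
python3 - <<'E'
from h import *
a=snap('top','top1');b=snap('side','side1')
for c in (a,b): print({k:v for k,v in c.items() if k not in('frame','depth')})
print(robot.observe())
E
```

```text
{'fov_y': 57.05098447630311, 'cx': 317.93947104089557, 'cy': 243.2880499086333, 'world_to_cam': array([[-0.0224991 , -0.99973045, -0.00572802,  0.07906963],
       [ 0.997159  , -0.02285247,  0.07177535, -0.51668815],
       [-0.0718869 , -0.00409687,  0.99740438, -0.97555734],
       [ 0.        ,  0.        ,  0.        ,  1.        ]])}
{'fov_y': 52.300198873176456, 'cx': 320.2762042173379, 'cy': 244.7425938077232, 'world_to_cam': array([[-0.97229822, -0.23335379,  0.01349715,  0.51758518],
       [ 0.1558542 , -0.60418728,  0.78145198, -0.10701007],
       [-0.17419997,  0.76190796,  0.62381939, -1.08118623],
       [ 0.        ,  0.        ,  0.        ,  1.        ]])}
{'t': 0.1, 'joint_pos': array([ 7.60304299e+01,  1.22231182e+01, -2.00468923e+00,  7.58285318e+01,
        7.26656793e-05,  8.99985732e+01]), 'qd': array([ 0.08347815, -0.03145054,  0.05643232, -0.0439344 , -0.06138347,
       -0.04905699]), 'joint_efforts': array([ 1.56809815e-04, -6.87255478e+01,  4.87803769e+01,  1.24669311e-02,
       -1.22621503e-05,  9.77519079e-07]), 'ee_pos': array([0.1206354 , 0.48494082, 0.23885542]), 'tool_rot': array([[-9.70430085e-01,  2.41382254e-01, -2.38606866e-04],
       [ 2.41382372e-01,  9.70429616e-01, -9.53916144e-04],
       [ 1.29274081e-06, -9.83304416e-04, -9.99999517e-01]]), 'ft_force': array([-0.15733537, -0.3154998 ,  0.02650629]), 'ft_torque': array([-0.03627375,  0.04303489,  0.00794013]), 'grasp_force': 0.0, 'width': 0.9962330885659094}
```

View pics/top1.png

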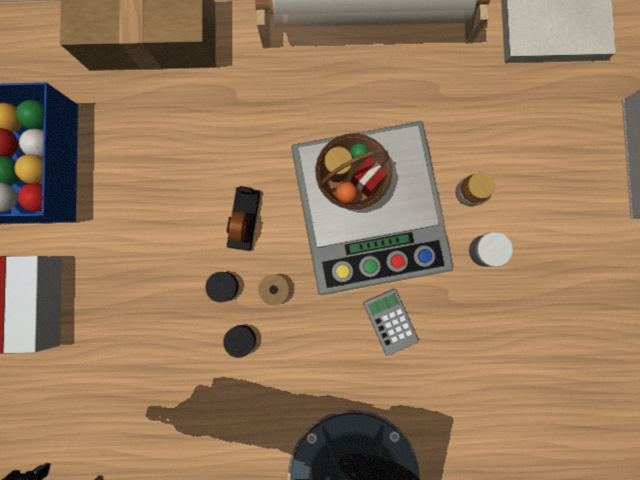

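View pics/side1.png

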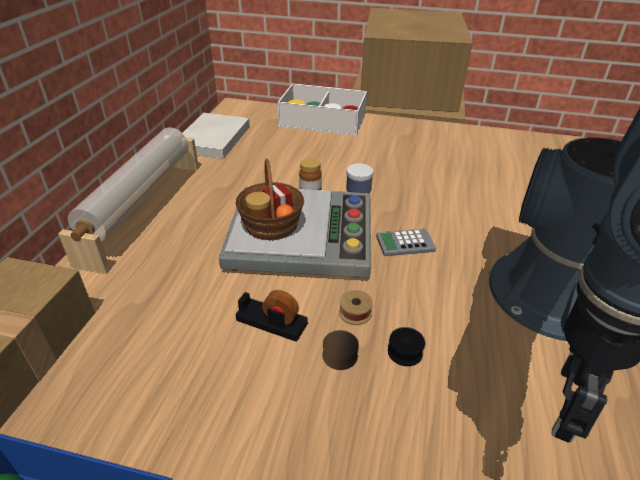

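The top view shows the row yellow (343,271), green (370,266), red (398,261), blue (425,256). The side view shows blue (355,201), red (354,214), green (354,229), yellow (353,245). Next I'll get the centroids, triangulate them and check an enlarged crop.

```bash
python3 - <<'E'
from h import *
T=load('top1');S=load('side1')
seed=dict(yellow=((343,271),(353,245)),green=((370,266),(354,229)),red=((398,261),(354,214)),blue=((425,256),(355,201)))
hue=dict(yellow=(20,35),green=(45,90),red=(172,8),blue=(100,130))
def cen(c,s,h):
    H=cv2.cvtColor(c['frame'],cv2.COLOR_RGB2HSV); a,b=hue[h]
    m=((H[...,0]>=a)&(H[...,0]<=b)) if a<b else ((H[...,0]>=a)|(H[...,0]<=b))
    m&=(H[...,1]>110)&(H[...,2]>60)
    yy,xx=np.nonzero(m); k=np.hypot(xx-s[0],yy-s[1])<13
    return xx[k].mean(),yy[k].mean(),k.sum()
P={}
for n,(t,s) in seed.items():
    ct,cs=cen(T,t,n),cen(S,s,n)
    o1,d1=ray(T,*ct[:2]);o2,d2=ray(S,*cs[:2])
    k=np.linalg.lstsq(np.c_[d1,-d2],o2-o1,rcond=None)[0]
    p,q=o1+d1*k[0],o2+d2*k[1]
    P[n]=(p+q)/2
    print(n,np.round(ct,1),np.round(cs,1),'tri',np.round(P[n],4),'gap',np.round(np.linalg.norm(p-q),4),'topz',np.round(pz(T,*ct[:2],.068),4),'sidez',np.round(pz(S,*cs[:2],.066),4),'dep',np.round(pd(T,*ct[:2]),4))
N=list(P)
print([np.round(np.linalg.norm(P[a]-P[b]),4) for a,b in zip(N,N[1:])])
for n,(u,v) in dict(jar=(481,185),tin=(494,249),calc=(390,322)).items(): print(n,pd(T,u,v).round(3))
a=cv2.resize(T['frame'][215:335,300:460],(800,600),interpolation=cv2.INTER_CUBIC)[:, :]
b=cv2.resize(S['frame'][180:270,310:430],(800,600),interpolation=cv2.INTER_CUBIC)
o=np.vstack([cv2.resize(a,(400,300)),cv2.resize(b,(400,300))]);cv2.imwrite('pics/crop1.png',o[:,:,::-1])
E
```

```text
yellow [342.3 271.  144. ] [352.5 243.  117. ] tri [0.4544 0.0164 0.0642] gap 0.0002 topz [0.4544 0.0166 0.068 ] sidez [0.4539 0.0187 0.066 ] dep [0.4544 0.0166 0.0681]
 ** On entry to DLASCL parameter number  4 had an illegal value
 ** On entry to DLASCL parameter number  4 had an illegal value
 ** On entry to DLASCL parameter number  4 had an illegal value
 ** On entry to DLASCL parameter number  4 had an illegal value
 ** On entry to DLASCL parameter number  5 had an illegal value
 ** On entry to DLASCL parameter number  4 had an illegal value<stdin>:10: RuntimeWarning: Mean of empty slice.
  ret = ret.dtype.type(ret / rcount)
Traceback (most recent call last):
numpy.linalg.LinAlgError: SVD did not converge in Linear Least Squares
```

```bash
python3 - <<'E'
from h import *
T=load('top1');S=load('side1')
seed=dict(yellow=((342,271),(353,243)),green=((370,266),(354,229)),red=((398,261),(354,213)),blue=((425,256),(355,200)))
def cen(c,s):
    H=cv2.cvtColor(c['frame'],cv2.COLOR_RGB2HSV); h0,s0,v0=H[s[1],s[0]].astype(int)
    dh=np.abs((H[...,0].astype(int)-h0+90)%180-90)
    m=(dh<14)&(H[...,1]>.6*s0)&(H[...,2]>40)
    yy,xx=np.nonzero(m); k=np.hypot(xx-s[0],yy-s[1])<12
    return xx[k].mean(),yy[k].mean(),k.sum()
P={}
for n,(t,s) in seed.items():
    ct,cs=cen(T,t),cen(S,s)
    o1,d1=ray(T,*ct[:2]);o2,d2=ray(S,*cs[:2])
    k=np.linalg.lstsq(np.c_[d1,-d2],o2-o1,rcond=None)[0]
    p,q=o1+d1*k[0],o2+d2*k[1]
    P[n]=(p+q)/2
    print(n,np.round(ct,1),np.round(cs,1),'tri',np.round(P[n],4),'gap',np.round(np.linalg.norm(p-q),4),'topz',np.round(pz(T,*ct[:2],.068),4),'sidez',np.round(pz(S,*cs[:2],.066),4),'dep',np.round(pd(T,*ct[:2]),4))
N=list(P)
print([np.round(np.linalg.norm(P[a]-P[b]),4) for a,b in zip(N,N[1:])])
for n,(u,v) in dict(jar=(481,185),tin=(494,249),calc=(390,322)).items(): print(n,pd(T,u,v).round(3))
a=T['frame'][215:335,300:460];b=S['frame'][180:270,310:430]
o=np.vstack([cv2.resize(a,(400,300),interpolation=2),cv2.resize(b,(400,300),interpolation=2)]);cv2.imwrite('pics/crop1.png',o[:,:,::-1])
E
```

```text
yellow [342.4 271.  149. ] [352.6 243.  119. ] tri [0.4542 0.0162 0.064 ] gap 0.0003 topz [0.4544 0.0164 0.068 ] sidez [0.4537 0.0187 0.066 ] dep [0.4544 0.0164 0.0681]
green [369.9 265.9 141. ] [352.9 227.3 104. ] tri [ 0.4641 -0.043   0.064 ] gap 0.0002 topz [ 0.4639 -0.0425  0.068 ] sidez [ 0.4639 -0.0402  0.066 ] dep [ 0.4639 -0.0424  0.0687]
red [397.3 260.7 150. ] [353.4 212.6  99. ] tri [ 0.4739 -0.1018  0.0646] gap 0.0001 topz [ 0.4738 -0.1012  0.068 ] sidez [ 0.4737 -0.0998  0.066 ] dep [ 0.4738 -0.1012  0.0684]
blue [424.8 255.5 142. ] [353.7 199.3  77. ] tri [ 0.4838 -0.161   0.0643] gap 0.0003 topz [ 0.4835 -0.1601  0.068 ] sidez [ 0.4837 -0.1584  0.066 ] dep [ 0.4835 -0.1601  0.0681]
[np.float64(0.0599), np.float64(0.0597), np.float64(0.06)]
jar [ 0.629 -0.281  0.086]
tin [ 0.494 -0.309  0.067]
calc [ 0.339 -0.089  0.015]
```

View pics/crop1.png

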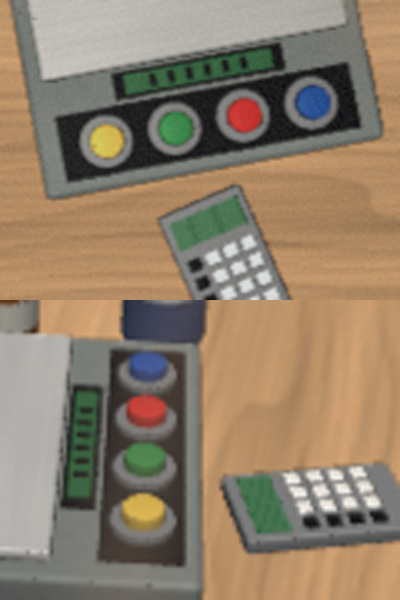

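The crop confirms blue is the rightmost key in the top view (farthest in the side view), next to red. Green sits between red and yellow, and the display's green bar is not a key. Centres: blue (0.4837, -0.160), green (0.464, -0.0425). Depth gives tops at z 0.068, as stated, and the spacing is 60 mm. I'll shut the fingers and travel there at the current height.

Emit:
play_rows --deltas '[[0,[-0.018,-0.019,0],[0,0,0]],[0,[-0.018,-0.019,0],[0,0,0]],[0,[-0.018,-0.019,0],[0,0,0]],[0,[-0.018,-0.019,0],[0,0,0]],[0,[-0.018,-0.019,0],[0,0,0]],[0,[-0.018,-0.019,0],[0,0,0]],[0,[-0.018,-0.019,0],[0,0,0]],[0,[-0.018,-0.019,0],[0,0,0]],[0,[-0.018,-0.019,0],[0,0,0]],[0,[-0.018,-0.019,0],[0,0,0]],[0,[-0.018,-0.019,0],[0,0,0]],[0,[-0.018,-0.019,0],[0,0,0]],[0,[-0.018,-0.019,0],[0,0,0]],[0,[-0.018,-0.019,0],[0,0,0]],[0,[-0.018,-0.019,0],[0,0,0]],[0,[-0.018,-0.019,0],[0,0,0]],[0,[-0.018,-0.019,0],[0,0,0]],[0,[-0.018,-0.019,0],[0,0,0]],[0,[-0.018,-0.019,0],[0,0,0]],[0,[-0.018,-0.019,0],[0,0,0]]]' --force 20

```text
t: 1.77
ee_pos: [0.3786, 0.0282, 0.2392]
tool_rot: [[-0.97, 0.242, -0.0], [0.242, 0.97, 0.0], [0.0, -0.0, -1.0]]
ft_force: [0.5, 0.8, 0.7]
width: -0.002
grasp_force: 0.0
```

```bash
python3 - <<'E'
from h import *
s=robot.observe();R=s['tool_rot'];print(s['t'],s['ee_pos'],s['joint_pos'].round(1),s['width'],s['ft_force'])
print(R.T@(np.array([.4837,-.160,.12])-s['ee_pos']))
E
```

```text
1.7667 [0.37855488 0.02819513 0.23917954] [  4.3  -2.  -17.7  74.3   0.   18.2] -0.0017193702170407862 [0.52037955 0.80958677 0.73963733]
[-0.14751641 -0.15722292  0.11914917]
```

Emit:
play_rows --deltas '[[0,[-0.0184,-0.0196,0],[0,0,0]],[0,[-0.0184,-0.0196,0],[0,0,0]],[0,[-0.0184,-0.0196,0],[0,0,0]],[0,[-0.0184,-0.0196,0],[0,0,0]],[0,[-0.0184,-0.0196,0],[0,0,0]],[0,[-0.0184,-0.0196,0],[0,0,0]],[0,[-0.0184,-0.0196,0],[0,0,0]],[0,[-0.0184,-0.0196,0],[0,0,0]],[0,[0,0,0.02],[0,0,0]],[0,[0,0,0.02],[0,0,0]],[0,[0,0,0.02],[0,0,0]],[0,[0,0,0.02],[0,0,0]],[0,[0,0,0.02],[0,0,0]],[0,[0,0,0.015],[0,0,0]],[0,[0,0,0],[0,0,0]],[0,[0,0,0],[0,0,0]],[0,[0,0,0],[0,0,0]]]'

```text
t: 3.18
ee_pos: [0.4837, -0.1583, 0.1252]
tool_rot: [[-0.97, 0.241, 0.001], [0.241, 0.97, -0.0], [-0.001, -0.0, -1.0]]
ft_force: [-0.3, -0.3, 0.6]
width: 0.003
grasp_force: 0.0
```

```bash
python3 - <<'E'
from h import *
s=robot.observe();R=s['tool_rot'];print(s['t'],s['ee_pos'],s['joint_pos'].round(1),s['width'],s['ft_force'])
print(R.T@(np.array([.4837,-.160,.076])-s['ee_pos']))
T=snap('side','side2');W=snap('wrist','wr2')
b=T['frame'][120:270,270:430]
o=np.hstack([cv2.resize(b,(400,375),interpolation=2),cv2.resize(W['frame'],(400,300))[:,:] if 0 else cv2.copyMakeBorder(cv2.resize(W['frame'],(400,300)),0,75,0,0,0)]);cv2.imwrite('pics/c2.png',o[:,:,::-1])
E
```

```text
3.1833 [ 0.48368685 -0.15828239  0.1251903 ] [-18.1  16.1 -13.7  60.1  -0.   -4.2] 0.0029409387464098347 [-0.29778514 -0.33308918  0.57086637]
[-0.00039021 -0.00166058  0.04919071]
```

View pics/c2.png

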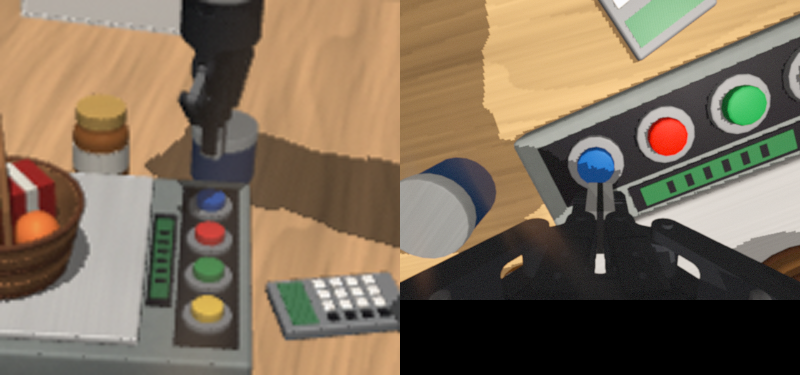

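The side crop shows the shut fingertips directly above the blue cap (crop 212,200), and the wrist view agrees (cap at 597,165). Descending to just above it.

Emit:
play_rows --deltas '[[0,[-0.0004,-0.0017,0.007],[0,0,0]],[0,[0,0,0.01],[0,0,0]],[0,[0,0,0.01],[0,0,0]],[0,[0,0,0.01],[0,0,0]],[0,[0,0,0.006],[0,0,0]],[0,[0,0,0.003],[0,0,0]],[0,[0,0,0],[0,0,0]],[0,[0,0,0],[0,0,0]],[0,[0,0,0],[0,0,0]]]'

```text
t: 4.03
ee_pos: [0.4836, -0.16, 0.0787]
tool_rot: [[-0.97, 0.241, 0.001], [0.241, 0.97, -0.0], [-0.001, -0.0, -1.0]]
ft_force: [-0.1, -0.4, 0.2]
width: -0.005
grasp_force: 0.0
```

Emit:
play_rows --deltas '[[0,[0,0,0.001],[0,0,0]],[0,[0,0,0.001],[0,0,0]],[0,[0,0,0.001],[0,0,0]],[0,[0,0,0.001],[0,0,0]],[0,[0,0,0.001],[0,0,0]],[0,[0,0,0],[0,0,0]],[0,[0,0,0],[0,0,0]],[0,[0,0,0],[0,0,0]]]'

```text
t: 4.7
ee_pos: [0.4835, -0.16, 0.0734]
tool_rot: [[-0.97, 0.241, 0.0], [0.241, 0.97, -0.0], [-0.0, -0.0, -1.0]]
ft_force: [1.4, -0.9, 1.1]
width: -0.003
grasp_force: 1.1
```

Emit:
play_rows --deltas '[[0,[0,0,0.001],[0,0,0]],[0,[0,0,0.001],[0,0,0]],[0,[0,0,0.0005],[0,0,0]],[0,[0,0,0],[0,0,0]],[0,[0,0,0],[0,0,0]]]'

```text
t: 5.12
ee_pos: [0.4835, -0.16, 0.0709]
tool_rot: [[-0.97, 0.241, 0.0], [0.241, 0.97, -0.0], [-0.0, -0.0, -1.0]]
ft_force: [2.0, -0.9, 3.7]
width: 0.002
grasp_force: 1.7
```

Emit:
play_rows --deltas '[[0,[0,0,0.0005],[0,0,0]],[0,[0,0,0.0005],[0,0,0]],[0,[0,0,0],[0,0,0]],[0,[0,0,0],[0,0,0]]]'

```text
t: 5.45
ee_pos: [0.4835, -0.16, 0.07]
tool_rot: [[-0.97, 0.241, 0.0], [0.241, 0.97, -0.0], [-0.0, -0.0, -1.0]]
ft_force: [2.3, -0.1, 6.1]
width: 0.002
grasp_force: 3.1
```

Emit:
play_rows --deltas '[[0,[0,0,0.0005],[0,0,0]],[0,[0,0,0],[0,0,0]],[0,[0,0,0],[0,0,0]]]'

```text
t: 5.7
ee_pos: [0.4835, -0.16, 0.0698]
tool_rot: [[-0.97, 0.241, 0.001], [0.241, 0.97, -0.0], [-0.001, -0.0, -1.0]]
ft_force: [-1.9, 0.7, 13.6]
width: 0.002
grasp_force: 6.7
```

Force rose to 13.6 N with no further travel, so blue is on its stop. Lifting and crossing to green.

Emit:
play_rows --deltas '[[0,[0,0,-0.004],[0,0,0]],[0,[0,0,-0.006],[0,0,0]],[0,[0,0,-0.01],[0,0,0]],[0,[0,0,-0.015],[0,0,0]],[0,[0,0,-0.015],[0,0,0]],[0,[0,0,0],[0,0,0]],[0,[0.0059,0.0137,0],[0,0,0]],[0,[0.0059,0.0137,0],[0,0,0]],[0,[0.0059,0.0137,0],[0,0,0]],[0,[0.0059,0.0137,0],[0,0,0]],[0,[0.0059,0.0137,0],[0,0,0]],[0,[0.0059,0.0137,0],[0,0,0]],[0,[0.0059,0.0137,0],[0,0,0]],[0,[0.0059,0.0137,0],[0,0,0]],[0,[0,0,0],[0,0,0]],[0,[0,0,0],[0,0,0]],[0,[0,0,0],[0,0,0]]]'

```text
t: 7.12
ee_pos: [0.4639, -0.0425, 0.1193]
tool_rot: [[-0.97, 0.241, -0.0], [0.241, 0.97, -0.0], [0.0, -0.0, -1.0]]
ft_force: [-0.5, 0.2, -1.2]
width: 0.002
grasp_force: 0.0
```

```bash
python3 - <<'E'
from h import *
s=robot.observe();R=s['tool_rot'];print(s['t'],s['ee_pos'],s['width'],s['ft_force'])
print(R.T@(np.array([.464,-.0425,.076])-s['ee_pos']))
T=snap('side','side3');W=snap('wrist','wr3')
b=T['frame'][120:270,270:430]
o=np.hstack([cv2.resize(b,(400,375),interpolation=2),cv2.copyMakeBorder(cv2.resize(W['frame'],(400,300)),0,75,0,0,0)]);cv2.imwrite('pics/c3.png',o[:,:,::-1])
E
```

```text
7.1167 [ 0.46390213 -0.04250684  0.11926014] 0.0015308979454744243 [-0.47147788  0.18850236 -1.20401011]
[-1.00366280e-04  3.99838718e-05  4.32601137e-02]
```

View pics/c3.png

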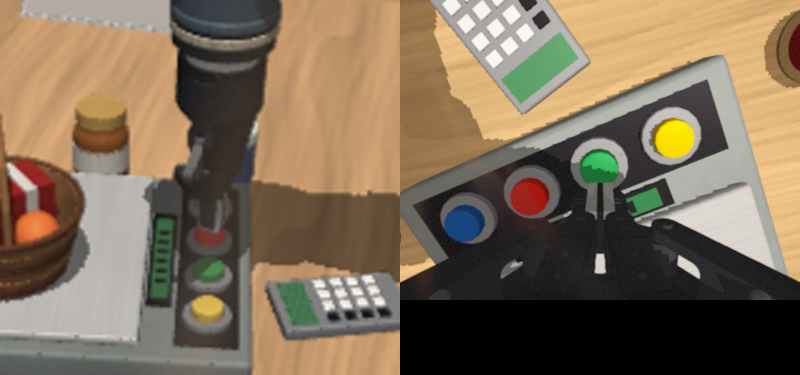

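The wrist view shows the fingers in line with the green cap (600,165). Blue (463,223) is back up, and the basket is clear. Now pressing green the same way.

Emit:
play_rows --deltas '[[0,[0,0,0.01],[0,0,0]],[0,[0,0,0.01],[0,0,0]],[0,[0,0,0.01],[0,0,0]],[0,[0,0,0.007],[0,0,0]],[0,[0,0,0.003],[0,0,0]],[0,[0,0,0],[0,0,0]],[0,[0,0,0.001],[0,0,0]],[0,[0,0,0.001],[0,0,0]],[0,[0,0,0.001],[0,0,0]],[0,[0,0,0.001],[0,0,0]],[0,[0,0,0.001],[0,0,0]],[0,[0,0,0.001],[0,0,0]],[0,[0,0,0.001],[0,0,0]],[0,[0,0,0.001],[0,0,0]],[0,[0,0,0],[0,0,0]],[0,[0,0,0],[0,0,0]]]'

```text
t: 8.55
ee_pos: [0.4642, -0.0422, 0.0714]
tool_rot: [[-0.97, 0.241, 0.0], [0.241, 0.97, -0.0], [-0.0, 0.0, -1.0]]
ft_force: [2.7, -0.3, 3.6]
width: 0.0
grasp_force: 1.6
```

Emit:
play_rows --deltas '[[0,[0,0,0.0005],[0,0,0]],[0,[0,0,0.0005],[0,0,0]],[0,[0,0,0],[0,0,0]],[0,[0,0,0],[0,0,0]]]'

```text
t: 8.88
ee_pos: [0.4642, -0.0422, 0.0704]
tool_rot: [[-0.97, 0.241, 0.0], [0.241, 0.97, -0.0], [-0.0, 0.0, -1.0]]
ft_force: [2.4, 0.1, 4.0]
width: 0.002
grasp_force: 1.8
```

Emit:
play_rows --deltas '[[0,[0,0,0.0005],[0,0,0]],[0,[0,0,0.0003],[0,0,0]],[0,[0,0,0],[0,0,0]],[0,[0,0,0],[0,0,0]]]'

```text
t: 9.22
ee_pos: [0.4642, -0.0422, 0.0699]
tool_rot: [[-0.97, 0.241, 0.001], [0.241, 0.97, -0.0], [-0.001, 0.0, -1.0]]
ft_force: [0.7, -0.7, 11.0]
width: 0.002
grasp_force: 5.5
```

Green is on its stop (11 N). Lifting straight up, then back toward the robot.

Emit:
play_rows --deltas '[[0,[0,0,-0.004],[0,0,0]],[0,[0,0,-0.006],[0,0,0]],[0,[0,0,-0.015],[0,0,0]],[0,[0,0,-0.02],[0,0,0]],[0,[0,0,-0.025],[0,0,0]],[0,[0,0,-0.025],[0,0,0]],[0,[0,0,-0.025],[0,0,0]],[0,[0,0,-0.025],[0,0,0]],[0,[0,0,-0.025],[0,0,0]],[0,[0.02,0,0],[0,0,0]],[0,[0.02,0,0],[0,0,0]],[0,[0.02,0,0],[0,0,0]],[0,[0.02,0,0],[0,0,0]],[0,[0.02,0,0],[0,0,0]],[0,[0,0,0],[0,0,0]],[0,[0,0,0],[0,0,0]],[0,[0,0,0],[0,0,0]],[0,[0,0,0],[0,0,0]]]'

```text
t: 10.72
ee_pos: [0.3673, -0.0181, 0.2395]
tool_rot: [[-0.97, 0.241, -0.0], [0.241, 0.97, 0.0], [0.0, -0.0, -1.0]]
ft_force: [-0.3, -0.0, 0.6]
width: -0.001
grasp_force: 0.0
```

```bash
python3 - <<'E'
from h import *
s=robot.observe();print(s['t'],s['ee_pos'],s['ft_force'],abs(s['qd']).max())
snap('side','side4')
E
```

```text
10.7167 [ 0.36729925 -0.01810659  0.23946128] [-0.33838491 -0.03951089  0.60607037] 0.30194394723086987
```

View pics/side4.png

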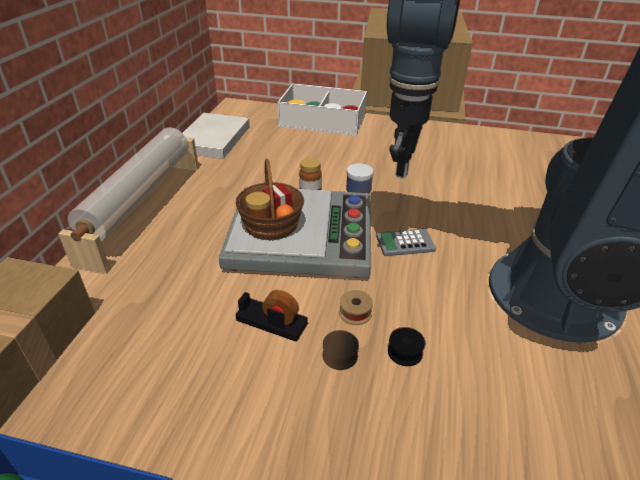

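All four keys are up (353, 201 to 245), nothing else has moved, and the hand is clear. Handing in.

```bash
python3 -c "
from plant import robot; print(robot.sign_off())"
```

```text
the job is handed in; nothing more can be done
None
```

I pressed the blue tare key and then the green accept key down to their stops (peak readings about 14 N and 11 N). Both came back up, nothing else was touched, the hand was drawn clear, and the job was handed in at about 11 s.

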